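Hold a cut stem section over the light stage

TASK

First roll the thick cut stem section over on the bench until its flat cut face looks straight up, and let it lie there. Then grip it, carry it over the test tube rack to the light stage, and finish while still holding it there at rest: about a centimetre above the glass, level, centred and lined up lengthwise with the long glass window, cut face still up. Nothing may touch the light stage or the tube rack, and everything else on the bench stays where it is.

Things in the scene. Friction and masses are not known exactly. Their poses are not given: they have to be found in the camera images.
- stem: Thick round wooden stem section, dark bark, 36 mm in diameter, 130 mm long, 70 to 160 g, on the bench. Origin: on its axis, mid-length, the centre of mass; x along the axis. Fully round from x = -65 to +18 mm. Rolls without slipping under a fingertip pressed lightly on top and drawn sideways (going half as far as the tip); pushed from the side it may slide instead. Stays where left.
- stem_cut (a point): Centre of the stem's flat cut face, 11 mm from its axis at x = +41.5 mm; axes as stem. A 7 mm deep slice is cut off here, leaving a pale flat face 47 mm long, 28 mm wide, whose outward normal is the stem's +y. At the start it looks sideways; a quarter turn, rolling about 28 mm away from the side it looks to (towards the starting -y), brings it up.
- stage: White light stage fixed to the bench, a box 200 mm (its x, -60 to +140 mm) by 200 mm (its y, -100 to +100 mm), top 45 mm above the bench. Origin on the bench under the centre of its glass. A small camera on a black gooseneck stands at its +x side (x 85 to 145 mm, y 0 to 90 mm, up to 175 mm high). It is on either side of the rack, the stem on the other.
- stage_glass (a point): Centre of the light stage's pale glass window, on its top face 45 mm above the bench; axes as stage. The window is flush, 50 mm along x and 150 mm along y: the stem's axis must lie along this y, either way round.
- rack: White test tube rack fixed to the bench between stem and stage, 240 mm along its x, 60 mm along its y, holding six capped tubes whose tops are 125 mm above the bench. Origin on the bench under its centre.
- scissors: closed scissors with black loop handles, 150 mm long, 11 mm high, lying flat; origin under the pivot, blades along +x. Bystander, loose.
- twig: thin uncut twig 14 mm in diameter, 90 mm long, lying along its x; origin under its middle. Bystander, loose.
- pencil: yellow pencil 8 mm thick, 158 mm long, lying along its x; origin under its middle. Bystander, loose.
- pot: empty dark green plastic plant pot, 90 mm across, 85 mm high, upright; origin under its base. Bystander, loose.
- jar: glass jar with steel cap, 70 mm across, 90 mm high; origin under its base. Bystander, loose.
- dishes: stack of three glass dishes, 90 mm across, 42 mm high; origin under its base. Bystander, loose.
- washbottle: white bottle 60 mm across, 120 mm high; origin under its base. Bystander, loose.
Mind the look-alikes: they are no part of the job. Several things have the shape of the stem; the one meant has the colours described above.

How it is judged:
On the way, in this order (a step that is already met when the one before it is completed fails the run):
1. the stem lies on the bench, at rest, its cut face up (within 0.3 rad) (angle between stem's own y axis and vertical below 0.3 rad and height (world z) of stem below 0.024 m and linear speed of stem below 0.02 m/s and angular speed of stem below 0.5 rad/s), for 0.2 s.
2. the stem is carried over the tube rack, above its tubes (y of stem in the frame of rack between -0.05 and 0.05 m and x of stem in the frame of rack between -0.16 and 0.16 m and height (world z) of stem above 0.14 m), for 0.04 s.
At the end, for the whole second after the job is handed in: The stem is still gripped and at rest, hovering over the glass with a 3 to 22 mm gap under it and touching nothing but the fingers, its middle within 12 mm (across) and 15 mm (along) of the glass centre, its axis within 0.14 rad of the window's long direction, its cut face up within 0.35 rad (x of stem in the frame of stage_glass between -0.012 and 0.012 m and y of stem in the frame of stage_glass between -0.015 and 0.015 m and z of stem in the frame of stage_glass between 0.021 and 0.04 m and angle between the x axis of stem and the y axis of stage_glass, either way round below 0.14 rad and angle between stem's own y axis and vertical below 0.35 rad and contact force between the fingers and stem above 2 N and contact force between stem and stage below 0.1 N and linear speed of stem below 0.02 m/s and angular speed of stem below 0.2 rad/s); the arm keeps its last pose, push and grip.
It fails at once if something touches the light stage (contact force between stage and anything else above 1 N).
It fails at once if something touches the tube rack (contact force between rack and anything else above 1 N).
It fails at once if a bystander is moved by more than 30 mm (distance of any of scissors, twig, pencil, pot, jar, dishes, washbottle from where it was at the start of the episode above 0.03 m).
It also fails if it takes over 67 s, if anything falls off the work surface, if the arm or the gripper's body presses on something with over 40 N, if the wrist force passes 120 N, or if a joint passes its speed limit or range.

ROBOT

A 7-joint arm with a two-finger parallel gripper is mounted at the origin on the work surface. World frame = base frame: x ahead of the robot, y to its left, z up, the work surface at z = 0. Lengths are in m, angles in rad, forces in N, time in s.
With the tool pointing down it reaches from about 0.35 to 0.9 m from the base axis. Payload 19.9 kg.
Tool frame: the origin (TCP) lies between the finger pads; the fingertips stand ctrl.nose_length ahead of it and the grasp point (between the pads) lies 5 mm behind it (ctrl.nose_length is the distance from the TCP to the fingertips, in m); z points along the fingers, y is the line along which they close (so a half turn about z gives the same grasp; the last joint's range is limited). The gripper opens to 94 mm and grips with 3 to 60 N. Pads are 16 mm wide; open, the fingers measure 119 mm over their backs; the gripper's body (75 mm by 177 mm) begins 78 mm behind the grasp point.
Start: joints at [1.3, 0.417, -0.01, 1.614, 0.005, 1.111, -0.053], TCP at [0.142, -0.609, 0.219] pointing down, gripper open.
Joint ranges: [-2.81, 2.81], [-0.39, 2.02], [-1.27, 1.25], [0.06, 2.57], [-1.19, 4.33], [0.19, 2], [-2.82, 2.82]. Speed limits (rad/s): [1.89, 1.89, 2.39, 2.39, 3.01, 3.01, 3.01].

INTERFACE

Orientations are given as a unit quaternion [x, y, z, w].
In Python, from cell import ctrl gives the robot as it stands. The module is installed in compiled form; this text tells all that it offers.
- The arm moves only by the shell command python3 -m inch 'ROWS' [FORCE]. ROWS is JSON, a list of rows, each a list of 7 numbers: the shift along the tool's x, y, z in mm, then the turn, a rotation vector about the tool's x, y, z in degrees, then the closure, from 0 (fully open) to 1 (shut). A call has 1 to 8 rows; each row shifts and turns the commanded pose from where the row before left it, along the tool's axes as they then stand; what a row does not reach is not made up. A row lasts 1/12 s, in which the tool goes at most 41.7 mm and 7.16 degrees, less where a joint would pass 70% of its speed; a pose out of reach is approached as far as the arm can. A call is refused whole if a number of a shift passes 41.7 or a number of a turn 7.16, either way. A call with a gripper value outside its range is refused whole. The fingers move at their own pace and stop on an object; FORCE is the grip in N (left out, the last holds). Time passes only in rows, so rows that do not move let the fingers close. It gives the time, the measured TCP pose, the force, the opening and the grip force at its end, in the units of the state.
- ctrl.sense(): the state, without advancing time (a new reading comes with each control period).
- ctrl.capture(name): name is "side" or "top" or "wrist"; returns a dict with "pixels" (420x560x3 uint8, red, green, blue), "range_z" (420x560 float32, m along the optical axis (not along the pixel's ray), 0 where there is no reading), "vfov" (degrees; the focal length in pixels is half the picture's height over the tangent of half this angle, whatever the lens; pixels are square), "cx", "cy" (the principal point, pixels), "extrinsics" (4x4, takes a point from world to camera coordinates). Camera axes: x right, y down, z forward; pixel columns grow to the right and rows downward; lengths in m; the calibration is good to about 2 mm. The wrist camera is an equidistant fisheye: a pixel r from the principal point sees the ray r / f radians off the axis. A picture is of the moment at which its call begins.
- ctrl.finish_job(): hands the job in; it is judged then, once.
Trained networks look in the newest picture that a camera, given by its name, has taken for a name from the list of things; names that differ only in an ending like _2 or _b are one class to them, and where a whole thing is asked for, a point or a joint stands for the part that bears it (a point fixed in the world has none). Each returns a list of dicts, best first, with "confidence" (0 to 1); they miss things now and then, are a little off and sometimes report something else, mostly with a low value. They report only what shows in the picture. A call takes as long as a camera call. They do not tell look-alikes from the thing itself.
- ctrl.look_for(camera, name): "at" ([column, row] in pixels, amid what is visible of it).
- ctrl.landmark_of(camera, name): "at" ([column, row] in pixels: a listed point, or the origin of a listed thing).
The state is a dict: "clock": time; "joint_positions": joint angles; "dq": joint speeds; "tau": joint torques, N m; "tcp_pos": TCP position; "ee_rot": TCP orientation; "ft_force": force on the tool from outside, world axes, zero at the start; "wrist_torque": the same for the moment, N m; "opening": finger opening in m; "finger_force": force on a finger pad.
Only numpy, scipy, OpenCV 4.12 (cv2) and the standard library are available. Lean on these libraries where they do the work, as an engineer would, in place of code of your own. Each camera call takes 0.05 s, during which the arm holds its last target. There are 200 camera calls.

## Working session

There is one attempt and no reset: what is moved stays moved. The work goes in short steps, Python scripts to look and compute and a shell command to move; the robot and the scene stay as the last step left them, time stands still between calls to the robot, and variables do not carry over. Pictures are saved under pics/ and viewed, at most 10 in all, crops included, and the job is handed in when it is done.

```bash
mkdir -p pics; cat > h.py <<'E'
import numpy as np, cv2
from cell import ctrl
from scipy.spatial.transform import Rotation as R
def cap(n,save=None):
    c=ctrl.capture(n)
    if save: cv2.imwrite(f'pics/{save}.png',c['pixels'][:,:,::-1])
    return c
def world(c,u,v,wrist=False,z=None):
    """pixel->world by depth, or by plane z"""
    f=c['pixels'].shape[0]/2/np.tan(np.radians(c['vfov'])/2)
    a,b=u-c['cx'],v-c['cy']
    if wrist:
        r=np.hypot(a,b)+1e-9;t=r/f
        d=np.array([a/r*np.tan(t),b/r*np.tan(t),1])
    else: d=np.array([a/f,b/f,1])
    E=np.array(c['extrinsics']);Rt=E[:3,:3];o=-Rt.T@E[:3,3];dw=Rt.T@d
    s=(z-o[2])/dw[2] if z is not None else c['range_z'][int(round(v)),int(round(u))]
    return o+dw*s
E
python3 - <<'E'
from h import *
s=ctrl.sense();print({k:np.round(v,3).tolist() for k,v in s.items()},ctrl.nose_length)
for n in ['top','side']:
    c=cap(n,n+'0')
    print(n,c['vfov'],np.round(np.linalg.inv(c['extrinsics'])[:3,3],3))
    for k in ['stem','stem_cut','stage','stage_glass','rack','scissors','twig','pencil','pot','jar','dishes','washbottle']:
        for d in ctrl.landmark_of(n,k)[:3]:
            u,v=d['at']
            if 0<=u<559 and 0<=v<419: print(k,round(d['confidence'],2),np.round([u,v]),np.round(world(c,u,v),3))
E
```

```text
{'clock': 0.0, 'joint_positions': [1.301, 0.418, -0.01, 1.614, 0.005, 1.111, -0.053], 'dq': [-0.0, -0.001, -0.003, 0.001, 0.001, -0.001, 0.001], 'tau': [0.001, -85.124, 0.639, -42.6, -0.049, 0.018, 0.0], 'tcp_pos': [0.142, -0.608, 0.219], 'ee_rot': [0.993, 0.114, -0.0, -0.001], 'ft_force': [0.771, -0.078, -0.455], 'wrist_torque': [-0.012, 0.033, -0.056], 'finger_force': 0.0, 'opening': 0.094} 0.014
top 55.77072162034057 [ 2.890e-01 -1.000e-03  1.453e+00]
stem 0.79 [322. 224.] [ 0.555 -0.138  0.034]
stem 0.63 [346. 277.] [ 0.368 -0.227  0.029]
stem 0.57 [363. 226.] [ 0.552 -0.288  0.035]
stem_cut 0.81 [358. 279.] [ 0.363 -0.27   0.035]
stem_cut 0.67 [365. 217.] [ 0.587 -0.296  0.036]
stage 0.74 [206. 235.] [0.501 0.276 0.05 ]
stage_glass 0.74 [207. 231.] [0.514 0.274 0.049]
rack 0.9 [282. 231.] [0.517 0.006 0.083]
scissors 0.69 [254. 277.] [ 0.36   0.1   -0.002]
twig 0.68 [311. 270.] [ 0.393 -0.103  0.005]
pencil 0.43 [321. 168.] [ 0.78  -0.135  0.005]
pot 0.76 [138. 211.] [ 0.591  0.547 -0.001]
jar 0.8 [428. 257.] [ 0.447 -0.512  0.058]
jar 0.58 [310. 273.] [ 0.38  -0.101  0.003]
dis
[... 219 characters left out ...]
  0.028]
stem 0.28 [342. 217.] [ 0.377 -0.088 -0.001]
stem 0.15 [326. 146.] [ 0.457 -0.507  0.015]
stem_cut 0.79 [342. 182.] [ 0.384 -0.238  0.035]
stem_cut 0.57 [278. 200.] [ 0.603 -0.123  0.017]
stem_cut 0.51 [286. 170.] [ 0.6   -0.297  0.022]
stage 0.82 [286. 303.] [0.515 0.322 0.046]
stage_glass 0.56 [287. 292.] [0.515 0.288 0.043]
rack 0.87 [296. 235.] [0.52  0.036 0.01 ]
scissors 0.59 [345. 256.] [0.363 0.098 0.003]
twig 0.4 [342. 215.] [ 0.377 -0.086  0.007]
pencil 0.37 [231. 192.] [ 0.781 -0.152  0.008]
pot 0.61 [235. 390.] [0.598 0.543 0.004]
dishes 0.92 [208. 229.] [0.795 0.082 0.039]
washbottle 0.78 [347. 157.] [ 0.369 -0.431  0.019]
washbottle 0.64 [295. 235.] [0.523 0.036 0.012]
```

```bash
python3 - <<'E'
import cv2
t=cv2.imread('pics/top0.png')
cv2.imwrite('pics/topc.png',cv2.resize(t[130:310,180:420],None,fx=3.3,fy=3.3,interpolation=cv2.INTER_CUBIC))
E
```

```text
(no output)
```

View pics/topc.png

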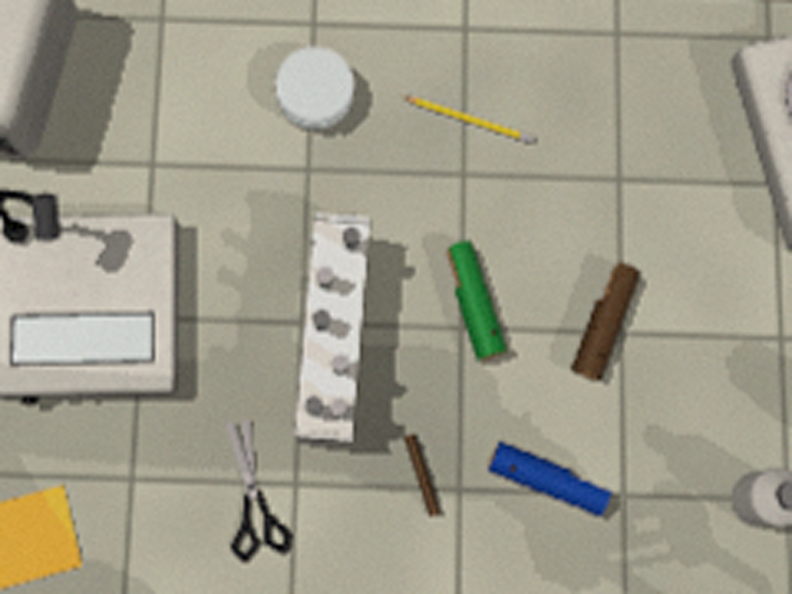

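View pics/side0.png

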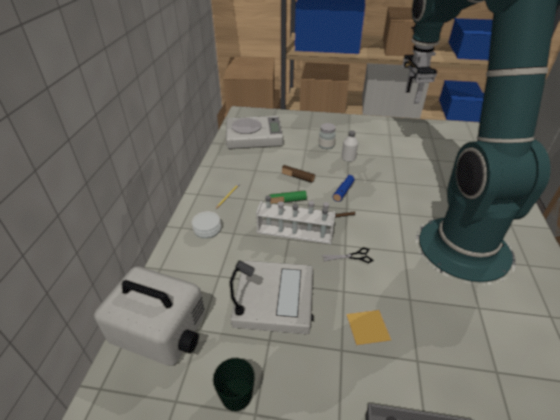

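The top view shows three stem-shaped things: green at (322,224), blue at (346,277) and brown at (363,226). The twig at (311,270) is also brown, but thin. The brown one at (363,226) fits "dark bark". Its notch is at the far (+x) end, on the left (+y) side. The stage is at (207,231) with its gooseneck at far left, and the rack is at (282,231). I'll bring the wrist camera over the brown one to check it in a close crop.

```bash
python3 -m inch '[[36,-17,0,0,0,0,1],[36,-17,0,0,0,0,1],[36,-17,0,0,0,0,1],[36,-17,0,0,0,0,1],[36,-17,0,0,0,0,1],[36,-17,0,0,0,0,1],[36,-17,0,0,0,0,1],[36,-17,0,0,0,0,1]]' 20
python3 -m inch '[[36,-17,0,0,0,0,1],[36,-17,0,0,0,0,1],[36,-17,0,0,0,0,1],[36,-17,0,0,0,7,1],[0,0,0,0,0,7,1],[0,0,0,0,0,7,1],[0,0,0,0,0,7,1],[0,0,0,0,0,0,1]]'
python3 - <<'E'
from h import *
s=ctrl.sense();print(s['tcp_pos'],s['joint_positions'])
c=cap('wrist','w0');print(c['vfov'],c['cx'],c['cy'])
for k in ['stem','stem_cut']:
    for d in ctrl.landmark_of('wrist',k)[:3]:
        u,v=d['at'];print(k,round(d['confidence'],2),np.round([u,v]),np.round(world(c,u,v,True),3))
E
```

```text
clock: 1.97
tcp_pos: [0.3927, -0.4095, 0.2197]
ee_rot: [0.993, 0.114, 0.0, 0.0]
ft_force: [0.8, -0.5, -0.4]
opening: 0.0441
finger_force: 0.0
clock: 2.63
tcp_pos: [0.515, -0.313, 0.2194]
ee_rot: [0.992, -0.13, -0.0, 0.0]
ft_force: [-0.7, 1.0, -0.3]
opening: 0.0002
finger_force: 0.0
[ 0.51503319 -0.31299548  0.21939208] [ 0.58765616  0.38080676 -0.11950384  1.66871528  0.05003399  1.09516072
 -1.37774504]
65.70646984690485 281.7488281623034 209.33821430443365
stem 0.71 [257. 163.] [ 0.554 -0.295  0.034]
stem 0.68 [136. 179.] [ 0.577 -0.152  0.033]
stem_cut 0.95 [114. 159.] [ 0.608 -0.134  0.036]
stem_cut 0.57 [246. 124.] [ 0.598 -0.295  0.031]
```

View pics/w0.png

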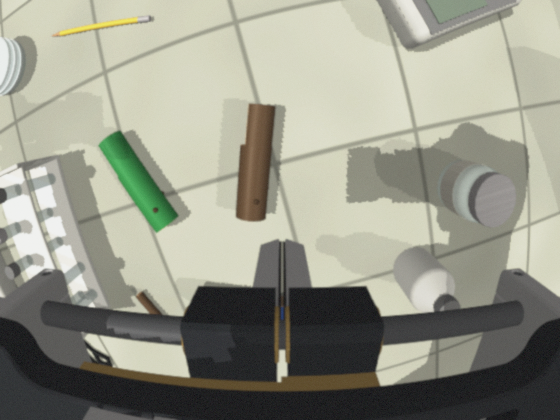

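The wrist view confirms the choice: the brown stem is centred at (257,163), with its step at the far end on the left at about (245,125). Green, at (137,180), is the look-alike. Next I'll fit the stem's axis from both cameras.

```bash
cat >> h.py <<'E'
def worldmap(c,wrist):
    f=c['pixels'].shape[0]/2/np.tan(np.radians(c['vfov'])/2)
    v,u=np.mgrid[:420,:560].astype(float);a,b=u-c['cx'],v-c['cy']
    if wrist:
        r=np.hypot(a,b)+1e-9;k=np.tan(np.minimum(r/f,1.5))/r
    else: k=np.full(a.shape,1/f)
    Z=c['range_z'];P=np.stack([a*k*Z,b*k*Z,Z],-1)
    E=np.array(c['extrinsics']);P=(P-E[:3,3])@E[:3,:3]
    P[Z<=0]=np.nan
    return P
def fitstem(name,near,rad=.11,zr=(.01,.05),c=None):
    c=c or cap(name);P=worldmap(c,name=='wrist');px=c['pixels'].astype(int)
    brown=(px[...,0]-px[...,2]>18)&(px[...,0]>px[...,1]+8)&(px.sum(-1)<420)
    m=brown&(np.hypot(P[...,0]-near[0],P[...,1]-near[1])<rad)&(P[...,2]>zr[0])&(P[...,2]<zr[1])
    n,l,st,_=cv2.connectedComponentsWithStats(m.astype('uint8'));m=l==1+np.argmax(st[1:,4])
    Q=P[m]
    (cx,cy),(w,h),ang=cv2.minAreaRect((Q[:,:2]*1000).astype('float32'))
    if w<h: w,h=h,w;ang+=90
    ang=(ang+90)%180-90
    print(name,'n',m.sum(),'centre',round(cx,1),round(cy,1),'LxW',round(w,1),round(h,1),'axis deg',round(ang,1),'ztop',np.round(np.percentile(Q[:,2],[50,90,97]),4))
    d=np.array([np.cos(np.radians(ang)),np.sin(np.radians(ang))]);e=np.array([-d[1],d[0]])
    q=(Q[:,:2]*1000-[cx,cy]);x=q@d;y=q@e
    for lo in range(-65,65,13):
        s=(x>=lo)&(x<lo+13)
        if s.sum()>3: print('  x',lo+6,'y',np.round(np.percentile(y[s],[3,97]),1),'ztop',round(np.percentile(Q[s][:,2],85)*1000,1),'zmed',round(np.median(Q[s][:,2])*1000,1))
    return Q
E
python3 - <<'E'
from h import *
fitstem('wrist',(.553,-.292));fitstem('top',(.553,-.292))
c=cap('top');P=worldmap(c,False)
def rect(m,t):
    Q=P[m][:,:2]*1000;r=cv2.minAreaRect(Q.astype('float32'));print(t,m.sum(),np.round(r[0],1),np.round(r[1],1),round(r[2],1))
X,Y,Z=P[...,0],P[...,1],P[...,2]
reg=(abs(X-.53)<.17)&(abs(Y-.27)<.17)
def big(m):
    n,l,st,_=cv2.connectedComponentsWithStats(m.astype('uint8'));return l==1+np.argmax(st[1:,4])
st=big(reg&(Z>.035)&(Z<.056));rect(st,'stage top')
px=c['pixels'].astype(int);g=big(st&(px[...,2]-px[...,0]>-2)&(px.sum(-1)>480)&(abs(X-.51)<.05));rect(g,'glass'); print(np.median(Z[g]))
n=reg&(Z>.08);Q=P[n];print('goose',n.sum(),np.round(Q.min(0),3),np.round(Q.max(0),3))
for z in (.08,.11,.14):
  k=reg&(Z>z)&(Z<z+.03); 
  if k.any(): print(z,np.round(P[k].min(0),3),np.round(P[k].max(0),3))
r=big((abs(X-.52)<.17)&(abs(Y)<.06)&(Z>.05));rect(r,'rack');print(np.nanmax(Z[r]))
E
```

```text
wrist n 3294 centre 555.0 -291.5 LxW 129.7 34.4 axis deg -20.7 ztop [0.0333 0.0354 0.036 ]
  x -59 y [-16.   15.2] ztop 35.1 zmed 33.4
  x -46 y [-16.1  15.3] ztop 35.3 zmed 33.3
  x -33 y [-16.1  15.6] ztop 35.1 zmed 33.1
  x -20 y [-16.   15.4] ztop 35.0 zmed 33.1
  x -7 y [-15.9  15.5] ztop 35.1 zmed 32.8
  x 6 y [-16.2  15.3] ztop 35.1 zmed 32.9
  x 19 y [-15.8  14.6] ztop 35.1 zmed 33.4
  x 32 y [-15.7  10.4] ztop 35.0 zmed 33.5
  x 45 y [-15.6  10.3] ztop 35.0 zmed 33.7
  x 58 y [-15.4  10.2] ztop 35.2 zmed 33.7
top n 180 centre 529.5 -283.6 LxW 82.9 35.2 axis deg -21.8 ztop [0.0325 0.0378 0.0407]
  x -46 y [-11.8  15.2] ztop 34.4 zmed 30.2
  x -33 y [-15.3  14.6] ztop 37.4 zmed 33.3
  x -20 y [-15.2  15.4] ztop 36.9 zmed 32.6
  x -7 y [-13.9  16. ] ztop 37.2 zmed 32.3
  x 6 y [-15.2  16.4] ztop 37.4 zmed 33.6
  x 19 y [-13.8  16.4] ztop 35.8 zmed 32.1
  x 32 y [-13.1  17.2] ztop 33.0 zmed 29.4
stage top 2920 [545.  282.7] [206.2 201.7] 3.9
glass 535 [509.1 283. ] [ 48.9 149.3] 2.1
0.045982819230316524
goose 164 [0.593 0.294 0.083] [0.642 0.37  0.172]
0.08 [0.627 0.361 0.083] [0.637 0.369 0.106]
0.11 [0.602 0.294 0.11 ] [0.636 0.37  0.14 ]
0.14 [0.593 0.294 0.141] [0.642 0.36  0.17 ]
rack 1175 [525.1  10.1] [ 60.  239.8] 87.1
0.13317620191245444
```

```bash
python3 -m inch '[[0,0,0,0,0,5.8,1],[10,-20.6,15,0,0,0,1],[9.8,-20.6,30,0,0,0,1],[0,0,40,0,0,0,1],[0,0,40,0,0,0,1],[0,0,30,0,0,0,1],[0,0,7,0,0,0,1],[0,0,0,0,0,0,1]]'
python3 -m inch '[[0,0,2,0,0,0,1],[0,0,2,0,0,0,1],[0,0,1,0,0,0,1],[0,0,0,0,0,0,1],[0,0,0,0,0,0,1]]'
```

```text
clock: 3.6
tcp_pos: [0.5468, -0.2811, 0.0559]
ee_rot: [0.984, -0.177, -0.002, -0.001]
ft_force: [0.4, -0.4, -0.4]
opening: 0.0004
finger_force: 0.0
clock: 4.02
tcp_pos: [0.5482, -0.2816, 0.0534]
ee_rot: [0.984, -0.177, 0.001, 0.0]
ft_force: [0.2, 0.1, -0.4]
opening: 0.0005
finger_force: 0.0
```

```bash
python3 -m inch '[[0,0,1,0,0,0,1],[0,0,1,0,0,0,1],[0,0,0,0,0,0,1],[0,0,0,0,0,0,1]]'; python3 -m inch '[[0,0,0.7,0,0,0,1],[0,0,0.7,0,0,0,1],[0,0,0,0,0,0,1],[0,0,0,0,0,0,1]]'
```

```text
clock: 4.35
tcp_pos: [0.5478, -0.2814, 0.0504]
ee_rot: [0.984, -0.177, -0.0, -0.0]
ft_force: [-0.5, 0.3, 0.3]
opening: 0.0005
finger_force: 0.0
clock: 4.68
tcp_pos: [0.5481, -0.2813, 0.0494]
ee_rot: [0.984, -0.177, 0.0, -0.0]
ft_force: [-1.6, 1.6, 6.5]
opening: 0.0005
finger_force: 3.5
```

```bash
python3 -m inch '[[0,2,0,0,0,0,1],[0,3,0,0,0,0,1],[0,3,0,0,0,0,1],[0,2,0,0,0,0,1],[0,0,0,0,0,0,1]]'; python3 -m inch '[[0,3,0,0,0,0,1],[0,4,0,0,0,0,1],[0,4,0,0,0,0,1],[0,4,0,0,0,0,1],[0,3,0,0,0,0,1],[0,0,0,0,0,0,1],[0,0,0,0,0,0,1]]'
python3 - <<'E'
from h import *
fitstem('wrist',(.55,-.305))
E
```

```text
clock: 5.1
tcp_pos: [0.5444, -0.2915, 0.05]
ee_rot: [0.984, -0.177, 0.0, 0.0]
ft_force: [-5.7, 1.2, 16.7]
opening: 0.0002
finger_force: 8.3
clock: 5.68
tcp_pos: [0.5382, -0.3082, 0.0494]
ee_rot: [0.984, -0.177, 0.0, 0.0]
ft_force: [-1.4, 0.0, 7.8]
opening: 0.0001
finger_force: 3.9
wrist n 5334 centre 562.7 -309.3 LxW 102.6 34.6 axis deg -20.3 ztop [0.0319 0.0349 0.0355]
  x -46 y [11.7 16.5] ztop 30.5 zmed 28.4
  x -33 y [ 9.2 16.1] ztop 31.7 zmed 29.6
  x -20 y [-16.5  15.8] ztop 34.1 zmed 31.6
  x -7 y [-16.3  14.7] ztop 35.1 zmed 33.3
  x 6 y [-16.2  14.3] ztop 34.6 zmed 31.5
  x 19 y [-16.1  12.7] ztop 34.2 zmed 30.8
  x 32 y [-16.6  -1.7] ztop 34.6 zmed 32.5
  x 45 y [-16.6  -1.5] ztop 34.6 zmed 32.5
```

```bash
python3 -m inch '[[0,0,-4,0,0,0,1],[0,0,-6,0,0,0,1],[0,-7,0,0,0,0,1],[0,-7,0,0,0,0,1],[0,0,5,0,0,0,1],[0,0,3,0,0,0,1],[0,0,0.5,0,0,0,1],[0,0,0,0,0,0,1]]'; python3 -m inch '[[0,0,0.8,0,0,0,1],[0,0,0.7,0,0,0,1],[0,0,0,0,0,0,1],[0,0,0,0,0,0,1]]'
```

```text
clock: 6.4
tcp_pos: [0.5426, -0.2946, 0.0499]
ee_rot: [0.984, -0.177, -0.0, -0.0]
ft_force: [0.0, 0.8, -0.3]
opening: 0.0003
finger_force: 0.0
clock: 6.73
tcp_pos: [0.543, -0.2946, 0.0494]
ee_rot: [0.984, -0.177, 0.0, -0.0]
ft_force: [-0.7, 1.1, 6.1]
opening: 0.0004
finger_force: 3.1
```

```bash
python3 -m inch '[[0,2,0,0,0,0,1],[0,4,0,0,0,0,1],[0,4,0,0,0,0,1],[0,4,0,0,0,0,1],[0,4,0,0,0,0,1],[0,4,0,0,0,0,1],[0,4,0,0,0,0,1],[0,2,0,0,0,0,1]]'; python3 -m inch '[[0,0,0,0,0,0,1],[0,0,-2,0,0,0,1],[0,0,-10,0,0,0,1],[0,0,-30,0,0,0,1],[0,0,-40,0,0,0,0],[-30,0,-40,0,0,0,0],[-20,0,0,0,0,0,0],[0,0,0,0,0,0,0]]'
python3 - <<'E'
from h import *
s=ctrl.sense();print(s['tcp_pos'])
c=cap('wrist','w1');Q=fitstem('wrist',(.545,-.318),c=c)
P=worldmap(c,True);px=c['pixels'].astype(int)
# tilt of the cut face: plane fit of the pixels near its expected place
d=np.array([np.cos(np.radians(-20.5)),np.sin(np.radians(-20.5))]);e=np.array([-d[1],d[0]])
ctr=np.array([.545,-.3175]);q=P[...,:2]-ctr;x=q@d;y=q@e
m=(x>.024)&(x<.058)&(abs(y)<.010)&(P[...,2]>.015)
A=np.c_[x[m],y[m],np.ones(m.sum())];k=np.linalg.lstsq(A,P[...,2][m],rcond=None)[0];print('face',m.sum(),'slope x,y',k[:2],'z',k[2],np.median(px[m],0))
cv2.imwrite('pics/w1c.png',cv2.resize(c['pixels'][60:300,140:400,::-1],None,fx=2.2,fy=2.2))
E
```

```text
clock: 7.4
tcp_pos: [0.533, -0.3218, 0.0496]
ee_rot: [0.984, -0.177, 0.0, 0.0]
ft_force: [-1.1, -0.3, 5.6]
opening: 0.0005
finger_force: 2.5
clock: 8.07
tcp_pos: [0.4893, -0.3049, 0.1672]
ee_rot: [0.984, -0.177, 0.001, 0.001]
ft_force: [1.2, -0.3, -0.3]
opening: 0.0236
finger_force: 0.0
[ 0.48926629 -0.30494534  0.16717779]
wrist n 3443 centre 544.8 -318.4 LxW 129.6 34.7 axis deg -19.9 ztop [0.0327 0.0354 0.036 ]
  x -59 y [-15.2  16. ] ztop 35.1 zmed 33.2
  x -46 y [-16.1  15.7] ztop 35.2 zmed 33.2
  x -33 y [-15.2  15.4] ztop 35.2 zmed 33.2
  x -20 y [-15.4  16. ] ztop 35.1 zmed 33.2
  x -7 y [-16.2  15.9] ztop 35.1 zmed 33.3
  x 6 y [-15.3  15.7] ztop 35.1 zmed 33.2
  x 19 y [-16.4  16.4] ztop 35.0 zmed 31.5
  x 32 y [-16.5  16.3] ztop 28.5 zmed 26.6
  x 45 y [-16.5  16.1] ztop 28.7 zmed 27.2
  x 58 y [-16.6  16.1] ztop 28.7 zmed 26.9
face 811 slope x,y [-0.00199792  0.03900119] z 0.02891024778518174 [241. 212. 151.]
```

View pics/w1c.png

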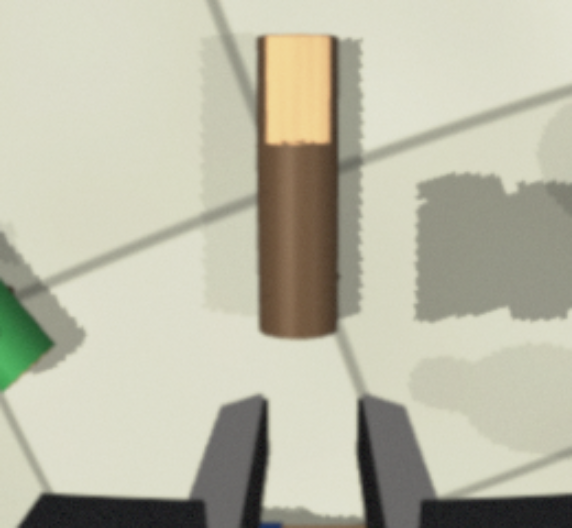

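The crop shows the pale cut face on top at about (298,90), with a measured roll slope of about 2°, so step 1 is done. I'll grip at stem x ≈ -37 mm so the gripper body stays clear of the gooseneck.

```bash
python3 -m inch '[[10,-3.2,20,0,0,0,0],[9.7,-3.3,20,0,0,0,0],[0,0,20,0,0,0,0],[0,0,0,0,0,0,0],[0,0,0,0,0,0,0],[0,0,0,0,0,0,0],[0,0,0,0,0,0,0],[0,0,0,0,0,0,0]]'; python3 -m inch '[[0,0,0,0,0,0,0],[0,0,0,0,0,0,0],[0,0,0,0,0,0,0],[0,0,0,0,0,0,0],[0,0,0,0,0,0,0],[0,0,0,0,0,0,0]]'
```

```text
clock: 8.78
tcp_pos: [0.5121, -0.3063, 0.1056]
ee_rot: [0.984, -0.177, 0.001, 0.0]
ft_force: [-0.3, -0.1, -0.2]
opening: 0.0811
finger_force: 0.0
clock: 9.28
tcp_pos: [0.5117, -0.3059, 0.1044]
ee_rot: [0.984, -0.177, -0.0, -0.0]
ft_force: [-0.8, -0.0, 0.2]
opening: 0.0937
finger_force: 0.0
```

```bash
python3 -m inch '[[0,0,30,0,0,0,0],[0,0,30,0,0,0,0],[0,0,20,0,0,0,0],[0,0,7,0,0,0,0],[0,0,0,0,0,0,0],[0,0,0,0,0,0,0],[0,0,0,0,0,0,0]]'; python3 -m inch '[[0,0,0,0,0,0,0.5],[0,0,0,0,0,0,0.5],[0,0,0,0,0,0,0.5],[0,0,0,0,0,0,0.5],[0,0,0,0,0,0,0.6],[0,0,0,0,0,0,0.7],[0,0,0,0,0,0,0.9],[0,0,0,0,0,0,1]]' 35;  python3 -m inch '[[0,0,0,0,0,0,1],[0,0,0,0,0,0,1],[0,0,0,0,0,0,1],[0,0,0,0,0,0,1]]' 45
```

```text
clock: 9.87
tcp_pos: [0.5123, -0.3062, 0.0184]
ee_rot: [0.984, -0.177, 0.001, 0.0]
ft_force: [-0.2, -0.2, 1.6]
opening: 0.0934
finger_force: 0.0
clock: 10.53
tcp_pos: [0.5117, -0.3059, 0.0173]
ee_rot: [0.984, -0.177, -0.0, -0.0]
ft_force: [0.5, 0.1, -0.2]
opening: 0.044
finger_force: 0.0
clock: 10.87
tcp_pos: [0.5116, -0.3059, 0.0173]
ee_rot: [0.984, -0.177, -0.0, -0.0]
ft_force: [-0.1, -0.6, -0.2]
opening: 0.0351
finger_force: 45.0
```

```bash
python3 -m inch '[[0,0,-5,0,0,0,1],[0,0,-15,0,0,0,1],[0,0,-30,0,0,0,1],[0,0,-40,0,0,0,1],[0,0,-40,0,0,0,1],[0,0,-40,0,0,0,1],[0,0,-35,0,0,0,1],[0,0,-20,0,0,0,1]]'; python3 -m inch '[[0,0,0,0,0,0,1],[0,0,0,0,0,0,1]]'
python3 - <<'E'
from h import *
c=cap('wrist','w2');s=ctrl.sense();print(s['tcp_pos'],s['wrist_torque'],s['joint_positions'])
P=worldmap(c,True);d=np.array([np.cos(np.radians(-20.4)),np.sin(np.radians(-20.4))]);e=np.array([-d[1],d[0]])
q=P[...,:2]-s['tcp_pos'][:2];x=q@d;y=q@e
for lo in range(0,110,10):
    m=(x>lo/1e3)&(x<lo/1e3+.01)&(abs(y)<.008)&(P[...,2]>.15)
    if m.sum()>3: print(lo+5,m.sum(),np.round(np.median(P[m][:,2])*1000,1))
E
```

```text
clock: 11.53
tcp_pos: [0.5125, -0.3062, 0.2472]
ee_rot: [0.984, -0.177, 0.002, 0.001]
ft_force: [0.4, 0.4, -1.6]
opening: 0.035
finger_force: 45.0
clock: 11.7
tcp_pos: [0.5119, -0.306, 0.2434]
ee_rot: [0.984, -0.177, 0.001, 0.0]
ft_force: [-0.3, 0.2, -1.9]
opening: 0.0356
finger_force: 45.0
[ 0.51139598 -0.30573187  0.24198187] [0.05477207 0.05881741 0.03199834] [ 0.58141594  0.34867487 -0.11998999  1.66078453  0.04508632  1.13529333
 -1.47702412]
5 575 260.8
15 1182 262.3
25 4977 344.4
35 693 260.7
45 709 260.7
55 774 256.7
65 712 254.6
75 716 254.6
85 727 254.6
95 701 254.6
105 76 254.3
```

```bash
python3 -m inch '[[0,0,0,0,0,-3,1],[0,0,0,0,0,-6,1],[0,0,0,0,0,-7,1],[0,0,0,0,0,-7,1],[0,0,0,0,0,-7,1],[0,0,0,0,0,-7,1],[0,0,0,0,0,-7,1],[0,0,0,0,0,-7,1]]'; python3 -m inch '[[0,0,0,0,0,-5,1],[4,-6,0,0,0,0,1],[10,-14,0,0,0,0,1],[16,-22,0,0,0,0,1],[20,-28,0,0,0,0,1],[20,-28,0,0,0,0,1],[20,-28,0,0,0,0,1],[20,-28,0,0,0,0,1]]'; python3 -c "
from cell import ctrl;print(ctrl.sense()['joint_positions'])"
```

```text
clock: 12.42
tcp_pos: [0.5111, -0.3055, 0.2405]
ee_rot: [0.964, 0.267, -0.001, -0.001]
ft_force: [0.0, -0.0, -0.7]
opening: 0.0353
finger_force: 45.0
clock: 13.08
tcp_pos: [0.5105, -0.1145, 0.2414]
ee_rot: [0.953, 0.304, -0.001, -0.0]
ft_force: [1.1, -0.5, -0.8]
opening: 0.0349
finger_force: 45.0
[ 0.49668685  0.23556021 -0.38887245  1.82856542  0.09916189  1.09813314
 -0.8807369 ]
```

```bash
python3 -m inch '[[20,-28,0,0,0,0,1],[20,-28,0,0,0,0,1],[20,-28,0,0,0,0,1],[20,-28,0,0,0,0,1],[12,-17,0,0,0,0,1],[4,-6,0,0,0,0,1],[0,0,0,0,0,0,1],[0,0,0,0,0,0,1]]'; python3 -c "
from cell import ctrl;print(ctrl.sense()['joint_positions'])"
```

```text
clock: 13.75
tcp_pos: [0.5106, 0.0483, 0.2418]
ee_rot: [0.952, 0.305, -0.001, -0.0]
ft_force: [0.1, -0.2, -1.6]
opening: 0.035
finger_force: 45.0
[ 0.27426218  0.22578529 -0.49300538  1.84940049  0.11936206  1.09655483
 -1.21390961]
```

```bash
python3 -m inch '[[8,-12,0,0,0,0,1],[20,-28,0,0,0,0,1],[20,-28,0,0,0,0,1],[20,-28,0,0,0,0,1],[20,-28,0,0,0,0,1],[20,-28,0,0,0,0,1],[8,-11,0,0,0,0,1],[0,0,0,0,0,-4,1]]'; python3 -m inch '[[0,0,0,0,0,-7,1],[0,0,0,0,0,-7,1],[0,0,0,0,0,-7,1],[0,0,0,0,0,-7,1],[0,0,0,0,0,-7,1],[0,0,0,0,0,-7,1],[0,0,0,0,0,-7,1],[0,0,0,0,0,-4,1]]';python3 -m inch '[[0,0,0,0,0,0,1],[0,0,0,0,0,0,1]]'
python3 - <<'E'
from h import *
s=ctrl.sense();print(s['joint_positions'])
c=cap('wrist','w3');px=c['pixels']
for k in ['stage_glass','stem','stem_cut']:
    for d in ctrl.landmark_of('wrist',k)[:2]:
        u,v=d['at'];print(k,d['confidence'],np.round([u,v]),np.round(world(c,u,v,True),4))
cap('side','s3')
E
```

```text
clock: 14.42
tcp_pos: [0.51, 0.2511, 0.2419]
ee_rot: [0.941, 0.339, -0.0, -0.001]
ft_force: [-0.6, -0.0, -0.4]
opening: 0.035
finger_force: 45.0
clock: 15.08
tcp_pos: [0.5111, 0.2469, 0.2419]
ee_rot: [0.69, 0.724, -0.0, 0.0]
ft_force: [-0.7, 0.0, -1.7]
opening: 0.0351
finger_force: 45.0
clock: 15.25
tcp_pos: [0.5108, 0.2475, 0.242]
ee_rot: [0.693, 0.721, -0.0, -0.0]
ft_force: [0.1, -0.6, -0.8]
opening: 0.0351
finger_force: 45.0
[ 0.09849908  0.38621293 -0.76760674  1.71395638  0.28936185  1.15955334
 -0.7094288 ]
stem 0.96 [281. 200.] [0.509  0.2883 0.2589]
stem_cut 0.57 [281. 120.] [0.5076 0.325  0.253 ]
```

View pics/w3.png

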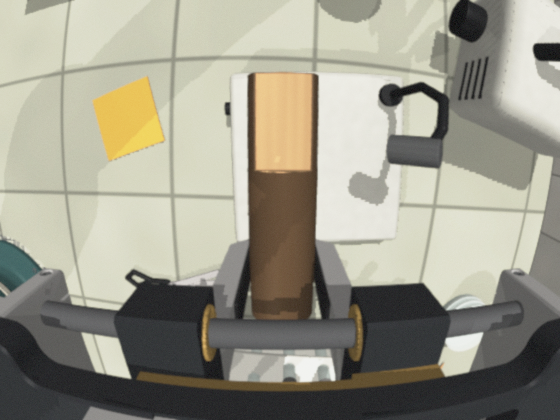

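View pics/s3.png

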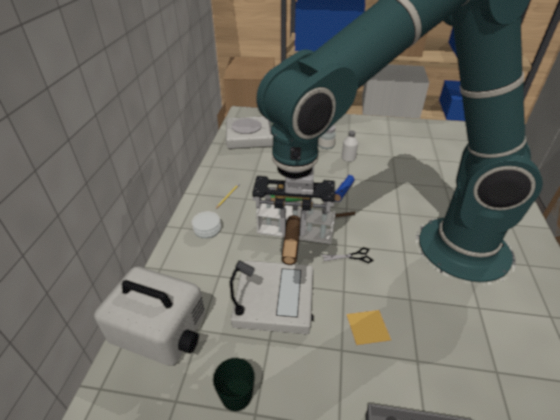

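The wrist view shows the stem held, cut face up at (283,120), over the stage top and hiding the glass. The gooseneck head is at about (415,150), on the right. In the side view the glass at (289,291) is unobstructed. Next I'll refine the stage pose.

```bash
python3 - <<'E'
from h import *
def rect(Q,t):
    r=cv2.minAreaRect((Q[:,:2]*1000).astype('float32'));print(t,len(Q),np.round(r[0],1),np.round(r[1],1),round(r[2],1))
def big(m):
    n,l,st,_=cv2.connectedComponentsWithStats(m.astype('uint8'));return l==1+np.argmax(st[1:,4])
for n,f in (('top','top0'),('side','side0'),('side','s3')):
    c=cap(n);im=cv2.imread(f'pics/{f}.png').astype(int)
    v,u=np.mgrid[:420,:560]
    C=np.array([world(c,a,b,z=.045) for a,b in zip(u.ravel(),v.ravel())]).reshape(420,560,3)
    reg=(abs(C[...,0]-.51)<.045)&(abs(C[...,1]-.283)<.09)
    m=big(reg&(im[...,0]-im[...,2]>0)&(im.sum(-1)>450));rect(C[m],f)
    d=C[m][:,:2]-C[m][:,:2].mean(0);w,V=np.linalg.eigh(np.cov(d.T));print('  mean',C[m].mean(0),'long axis',np.degrees(np.arctan2(V[1,1],V[0,1]))%180)
c=cap('wrist');P=worldmap(c,True);px=c['pixels'].astype(int)
m=big((P[...,2]>.038)&(P[...,2]<.052)&(abs(P[...,0]-.55)<.12)&(abs(P[...,1]-.28)<.13))
# all stage-top pixels, incl. parts split off by the stem
m=(P[...,2]>.038)&(P[...,2]<.052)&(abs(P[...,0]-.55)<.12)&(abs(P[...,1]-.28)<.13);print(np.median(P[m][:,2]))
rect(P[m],'stage wrist')
st=(P[...,2]>.24)&(P[...,2]<.275)&(px[...,0]>px[...,2]+15)&(abs(P[...,0]-.51)<.03)&(P[...,1]>.2)&(P[...,1]<.36)
rect(P[big(st)],'stem wrist')
g=(P[...,2]>.08)&(P[...,2]<.19)&(abs(P[...,0]-.61)<.05)&(P[...,1]>.25);print('goose',P[g].min(0),P[g].max(0))
s=ctrl.sense();print(s['tcp_pos'],R.from_quat(s['ee_rot']).as_matrix().round(3).tolist())
E
```

```text
top0 50 [506.6 241.1] [32.6 65.5] 1.9
  mean [0.50028135 0.24661515 0.045     ] long axis 74.01490986805092
side0 578 [511.8 284. ] [ 45.7 144.6] 2.9
  mean [0.51025114 0.28793583 0.045     ] long axis 93.44036846840956
s3 557 [511.5 283.8] [ 47.7 146.6] 3.1
  mean [0.51097061 0.29520417 0.045     ] long axis 96.96791382269082
0.044395241144932755
stage wrist 15483 [552.1 286. ] [200.5 198.8] 3.2
stem wrist 16451 [509.  284.9] [ 36.  130.3] 2.0
goose [0.59524514 0.29542945 0.08004808] [0.64721246 0.37479854 0.17171865]
[0.51025823 0.24911506 0.24241244] [[-0.045, 0.999, 0.0], [0.999, 0.045, 0.0], [0.0, 0.0, -1.0]]
```

```bash
python3 -m inch '[[-4,0,0,0,0,-0.8,1],[-4,0,5,0,0,0,1],[0,0,20,0,0,0,1],[0,0,30,0,0,0,1],[0,0,30,0,0,0,1],[0,0,20,0,0,0,1],[0,0,5,0,0,0,1],[0,0,0,0,0,0,1]]'; python3 -m inch '[[0,0,0,0,0,0,1],[0,0,0,0,0,0,1]]'
cat > chk.py <<'E'
from h import *
import sys
s=ctrl.sense();c=cap('wrist');P=worldmap(c,True);px=c['pixels'].astype(int);z0=s['tcp_pos'][2]
st=(P[...,2]>z0)&(P[...,2]<z0+.03)&(px[...,0]>px[...,2]+15)&(abs(P[...,0]-.51)<.03)&(P[...,1]>.2)&(P[...,1]<.36)
n,l,q,_=cv2.connectedComponentsWithStats(st.astype('uint8'));m=l==1+np.argmax(q[1:,4]);Q=P[m]
r=cv2.minAreaRect((Q[:,:2]*1000).astype('float32'));print('stem',np.round(r[0],1),np.round(r[1],1),round(r[2],1))
for a,b in ((.22,.25),(.25,.28),(.295,.315),(.318,.335)):
    k=(Q[:,1]>a)&(Q[:,1]<b)&(abs(Q[:,0]-r[0][0]/1e3)<.008)
    if k.sum()>5: print(a,k.sum(),'z',np.median(Q[k][:,2]),'slope across',np.polyfit(Q[k][:,0],Q[k][:,2],1)[0])
g=(P[...,2]>.08)&(P[...,2]<.19)&(P[...,0]>.58)&(P[...,0]<.66)&(P[...,1]>.25);print('goose',P[g].min(0) if g.any() else None)
m=(P[...,2]>.03)&(P[...,2]<.055)&(abs(P[...,0]-.55)<.13)&(abs(P[...,1]-.28)<.13)
r=cv2.minAreaRect((P[m][:,:2]*1000).astype('float32'));print('stage',np.round(r[0],1),np.round(r[1],1),round(r[2],1),np.median(P[m][:,2]))
print(s['tcp_pos'],s['finger_force'],s['joint_positions'])
E
python3 chk.py
```

```text
clock: 16.37
tcp_pos: [0.5101, 0.2405, 0.1313]
ee_rot: [0.686, 0.728, -0.001, -0.001]
ft_force: [0.3, 0.4, 0.5]
opening: 0.035
finger_force: 45.0
clock: 16.53
tcp_pos: [0.5114, 0.2414, 0.1338]
ee_rot: [0.686, 0.728, 0.001, 0.0]
ft_force: [0.5, 0.5, 0.1]
opening: 0.0352
finger_force: 45.0
stem [509.5 277.3] [ 35.7 130.3] 3.2
0.22 1547 z 0.15135625248623844 slope across 0.14799891515941305
0.25 1935 z 0.15125222774780248 slope across 0.04260677002505659
0.295 1487 z 0.14509143723851975 slope across -0.006717552182961773
0.318 1220 z 0.14487633629913677 slope across -0.028039036175219037
goose [0.59467574 0.29575072 0.08007123]
stage [547.5 286.2] [206.7 199.4] 3.2 0.04439104696851206
[0.51138978 0.2413763  0.13380579] 44.99356985092163 [ 0.05804483  0.5044018  -0.7122234   1.82538633  0.3970783   0.95704159
 -0.76609872]
```

```bash
python3 -m inch '[[0,0,10,0,0,0,1],[0,0,15,0,0,0,1],[0,0,15,0,0,0,1],[0,0,10,0,0,0,1],[0,0,5,0,0,0,1],[0,0,2,0,0,0,1],[0,0,0,0,0,0,1],[0,0,0,0,0,0,1]]'; python3 -m inch '[[0,0,0,0,0,0,1],[0,0,0,0,0,0,1],[0,0,0,0,0,0,1],[0,0,0,0,0,0,1],[0,0,0,0,0,0,1],[0,0,0,0,0,0,1]]'; python3 chk.py; python3 -c "
from h import *
c=cap('side','s4');i=c['pixels'][190:370,200:370,::-1];cv2.imwrite('pics/s4c.png',cv2.resize(i,None,fx=3.3,fy=3.3))"
```

```text
clock: 17.25
tcp_pos: [0.511, 0.2413, 0.0759]
ee_rot: [0.686, 0.728, 0.0, 0.0]
ft_force: [0.8, -0.7, -0.7]
opening: 0.0354
finger_force: 45.0
clock: 17.75
tcp_pos: [0.5108, 0.241, 0.0755]
ee_rot: [0.686, 0.728, 0.0, 0.0]
ft_force: [0.7, -0.3, -1.3]
opening: 0.0351
finger_force: 45.0
stem [509.2 276.9] [ 35.2 130.4] 2.9
0.22 1555 z 0.09306361723605014 slope across 0.12253197068429765
0.25 1937 z 0.09289386396665526 slope across 0.020650145036790937
0.295 1479 z 0.08667977217609647 slope across -0.018548125086863185
0.318 1224 z 0.08650677236811424 slope across -0.027688235674581684
goose [0.58000214 0.25001301 0.08004313]
stage [547.4 286.1] [207.3 198.6] 3.1 0.04442496311594351
[0.510755   0.24104356 0.07545906] 44.99358415603638 [ 0.01813579  0.58277653 -0.66441345  1.86179296  0.46553666  0.85704855
 -0.8191874 ]
```

View pics/s4c.png

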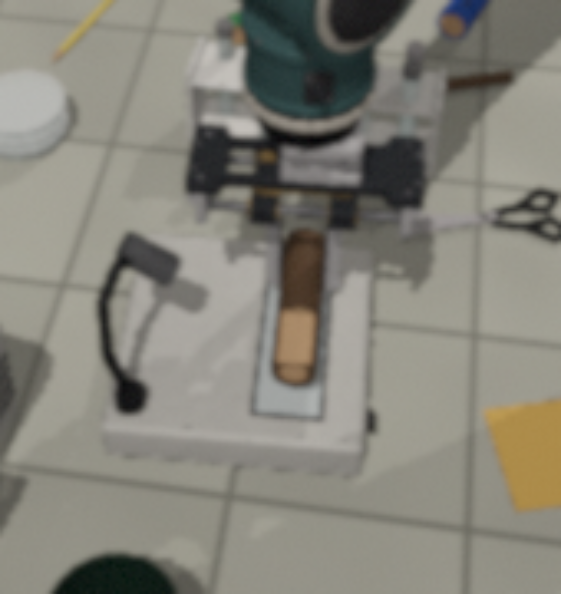

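The side crop shows the stem held level over the glass, cut face up and lined up with the window, and nothing touching the gooseneck. It sits about 7 mm off centre along the window and 3 mm across, with a gap of about 12 mm. All of these are inside the tolerances.

```bash
python3 -c "
from cell import ctrl;print(ctrl.finish_job())"
```

```text
the job is handed in; nothing more can be done
None
```

I rolled the stem cut face up, carried it over the tube rack and handed the job in holding it level about 12 mm above the glass. It was lined up with the window, about 3 mm off centre across and 7 mm along; the hand-in call returned no verdict.

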